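Shut the small-parts chest

ROBOT

A 7-joint arm with a two-finger parallel gripper is mounted at the origin on a cart in front of the work surface, level with it; the furniture and walls round the work are solid. World frame = base frame: x ahead of the robot, y to its left, z up, the work surface at z = 0. Lengths are in m, angles in rad, forces in N, time in s.
With the tool pointing down it reaches from about 0.425 to 0.95 m from the base axis. Payload 4.7 kg.
Tool frame: the origin (TCP) lies at the very end of the fingers, on their centre line; the grasp point (between the pads) lies 19 mm behind it; z points along the fingers, y is the line along which they close (so a half turn about z gives the same grasp; the last joint's range is limited). The gripper opens to 85 mm and grips with 20 to 120 N. Pads are 22 mm wide; open, the fingers measure 114 mm over their backs; the gripper's body (76 mm by 85 mm) begins 54 mm behind the grasp point. The pads swing forward as they close: fully open they stand 13 mm farther back than shut.
Start: joints at [-0.029, 0.469, -0.049, 1.532, 0.024, 1.141, -0.082], TCP at [0.675, 0, 0.231] pointing down, gripper open.
Joint ranges: [-2.59, 2.59], [-0.33, 1.99], [-1.39, 1.29], [0.1, 2.45], [-1.04, 4.18], [0.21, 1.99], [-2.66, 2.66]. Speed limits (rad/s): [2.57, 2.57, 3.14, 3.14, 3.14, 3.14, 3.14].

INTERFACE

Orientations are given as a unit quaternion [x, y, z, w].
In Python, from rig import telemetry, cams, workorder gives the robot as it stands. The module is installed in compiled form; this text tells all that it offers.
- The arm moves only by the shell command python3 -m crank 'ROWS' [OPENING] [FORCE]. ROWS is JSON, a list of rows, each an object with "travel": the shift along the tool's x, y, z in units of 150 mm (1.0 is 150 mm), a list of three; "rotation": the turn, a rotation vector about the tool's x, y, z in units of 45 degrees (1.0 is 45 degrees), a list of three. In form: [{"travel": [tx, ty, tz], "rotation": [rx, ry, rz]}, ...]. A call has 1 to 10 rows; each row shifts and turns the commanded pose from where the row before left it, along the tool's axes as they then stand; what a row does not reach is not made up. A row lasts 1/8 s, in which the tool goes at most 62.5 mm and 10.7 degrees, less where a joint would pass 70% of its speed; a pose out of reach is approached as far as the arm can. A call with a number of a shift or a turn outside -1 to 1 is refused whole. A call with a gripper value outside its range is refused whole. OPENING is the closure, from 0 (fully open) to 1 (shut), set as the call begins (- or left out, the last holds). The fingers move at their own pace and stop on an object; FORCE is the grip in N (left out, the last holds). Time passes only in rows, so rows that do not move let the fingers close. It gives the time, the measured TCP pose, the force, the opening and the grip force at its end, in the units of the state.
- telemetry.get_obs(): the state, without advancing time (a new reading comes with each control period).
- cams.get_image(name): name is "scene" or "side" or "wrist"; returns the picture (480x640x3 uint8, red, green, blue); there is no depth.
- cams.get_calibration(name): a dict with "fx", "fy", "cx", "cy" (pixels), "extrinsics" (4x4, takes a point from camera to world coordinates). Camera axes: x right, y up, looking along -z (the intrinsics and any distortion apply to the point x, -y, -z); pixel columns grow to the right and rows downward; lengths in m; the calibration is good to about 2 mm. A picture is of the moment at which its call begins: read the wrist's pose just before it. get_calibration takes no time and is no camera call; for the wrist camera it gives the pose at the moment of the call.
- workorder.sign_off(): hands the job in; it is judged then, once.
The state is a dict: "time": time; "q": joint angles; "qvel": joint speeds; "joint_efforts": joint torques, N m; "eef_pos": TCP position; "tcp_rot": TCP orientation; "ft_force": force on the tool from outside, world axes, zero at the start; "wrist_torque": the same for the moment, N m; "grip_width": opening from 0.0 (shut) to 1.0 (fully open); "gripper_force": force on a finger pad.
Only numpy, scipy, OpenCV 4.12 (cv2) and the standard library are available. Lean on these libraries where they do the work, as an engineer would, in place of code of your own. Each camera call takes 0.05 s, during which the arm holds its last target. There are 200 camera calls.

TASK

The grey small-parts chest on the desk has been left open. With the closed fingertips push both of its drawers fully home, and only then press the lid down until it is fully shut. Only push: do not lift, tip or shove the chest along the desk, and leave the things lying round it where they are.

Things in the scene. Friction and masses are not known exactly. Their poses are not given: they have to be found in the camera images.
- chest: Grey steel chest standing loose on four rubber feet, about 3.5 kg; pushes over 15 N may slide it. 150 mm deep (x), 170 wide (y), 84 high over the shut lid. Origin: centre of the underside, on the desk. x points from its front to its back (away from the robot), y to its left, z up; front plane at x = -75 mm. Two drawers side by side below z = 58 mm, a shallow tray above them under the lid.
- drawer_left (a joint): How far the left drawer (+y) stands out, m: 0 = fully home, front flush with the chest; stops at 0. It starts 25 to 55 mm out. Slides along the chest's x with about 1.5 N of friction and stays where it is left.
- drawer_right (a joint): The same for the right drawer (-y).
- drawer_left_pull (a point): Middle of the front face of the left drawer's steel pull bar (36 mm wide along y, 9 high, 10 proud of the drawer front); moves with the drawer, axes as the chest's. 32 mm above the desk, 41.5 mm left of the chest's middle; at x = -85 mm of the chest when home. The drawer front is 78 mm wide, its top edge 57 mm above the desk.
- drawer_right_pull (a point): The same for the right drawer, 41.5 mm right of the chest's middle.
- lid (a joint): Opening angle of the lid, rad: 0 = shut and level, 1.57 = upright. It starts 1.0 to 1.25 open, leaning towards the robot over the chest. Stiff hinge (about 0.25 N m): it stays at any angle, does not fall, and must be pressed all the way down.
- lid_hinge (a point): Middle of the lid's hinge line along the back top edge: x = 75 mm, y = 0, z = 80 mm of the chest. The lid's underside passes through this line. Keyboards on a stand overhang the desk behind the chest: pass over the lid no higher than needed.
- lid_edge (a point): Middle of the free front edge of the lid's outer face, 155 mm from the hinge line; at x = -80 mm, z = 84 mm of the chest when shut. The lid is a 4 mm plate, 174 mm wide, with a 27 mm apron along the free edge that hangs in front of the drawers' top edges when shut.
- jar: Bystander: small clear jar of screws, 52 mm wide, 49 mm high, on the right of the chest or in front of it (it and the spool may swap places). Origin: centre of the underside.
- spool: Bystander: solder spool, 58 mm wide, 40 mm high, on the right of the chest or in front of it (it and the jar may swap places). Origin: centre of the underside.
- cutters: Bystander: side cutters lying flat, 135 mm long, 13 mm high, further right. Origin: centre of the underside.

How it is judged:
By the outcome, as a careful person would: the job done as asked, in the order asked, and still so for the second after the job is handed in, with the robot touching nothing.
It also fails if it takes over 58 s, if anything falls off the work surface, if the arm or the gripper's body presses on something with over 40 N, if the wrist force passes 120 N, or if a joint passes its speed limit or range.

## Working session

There is one attempt and no reset: what is moved stays moved. The work goes in short steps, Python scripts to look and compute and a shell command to move; the robot and the scene stay as the last step left them, time stands still between calls to the robot, and variables do not carry over. Pictures are saved under pics/ and viewed, at most 10 in all, crops included, and the job is handed in when it is done.

```bash
mkdir -p pics; python3 - <<'E'
from rig import telemetry, cams
import cv2
o=telemetry.get_obs();print(o)
for n in("scene","side"):
    im=cams.get_image(n);cv2.imwrite(f"pics/{n}0.png",im[:,:,::-1]);c=cams.get_calibration(n);print(n,c)
E
```

```text
{'time': 0.0, 'q': array([-0.02888854,  0.46942472, -0.04861228,  1.5336955 ,  0.02405355,
        1.1409814 , -0.08227754]), 'qvel': array([-7.46397636e-04, -1.67526783e-03,  2.41195511e-04, -4.41469483e-04,
       -1.21112425e-04, -7.65732609e-04,  7.54084921e-06]), 'joint_efforts': array([ 1.18357209e-03, -5.10321057e+01, -4.63755790e-02, -2.37716943e+01,
        1.05899444e-02,  7.35067850e-03,  1.56414734e-05]), 'eef_pos': array([6.74417937e-01, 2.66122683e-05, 2.30272058e-01]), 'tcp_rot': array([ 7.07092759e-01,  7.07120148e-01, -6.88061024e-04, -6.73638111e-04]), 'ft_force': array([ 0.93997693, -0.06820239,  0.09631618]), 'wrist_torque': array([-0.01815769, -0.00863047, -0.03387029]), 'gripper_force': 0.0, 'grip_width': 0.9990423749880938}
scene {'fx': 489.7288911462394, 'fy': 489.7288911462394, 'cx': 323.6658905976321, 'cy': 243.44847227558927, 'extrinsics': array([[ 0.7531645 ,  0.38453569, -0.53373734,  0.04959799],
       [-0.65741785,  0.46877851, -0.58995633, -0.63416536],
       [ 0.02334533,  0.79522262,  0.60586796,  0.64593186],
       [ 0.        ,  0.        ,  0.        ,  1.        ]])}
side {'fx': 614.9361455404177, 'fy': 614.9361455404177, 'cx': 321.86357303089335, 'cy': 240.99114377026197, 'extrinsics': array([[ 0.92746328,  0.26637516, -0.26240454,  0.23398714],
       [-0.37351322,  0.62751893, -0.68316021, -0.90569627],
       [-0.0173131 ,  0.73161757,  0.68149541,  0.91637217],
       [ 0.        ,  0.        ,  0.        ,  1.        ]])}
```

View pics/scene0.png

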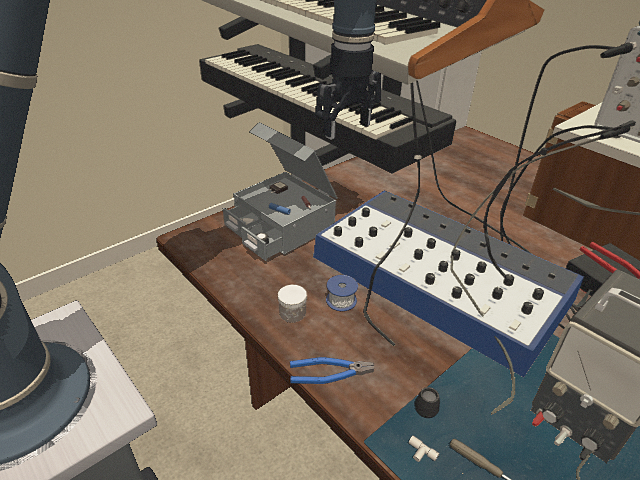

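View pics/side0.png

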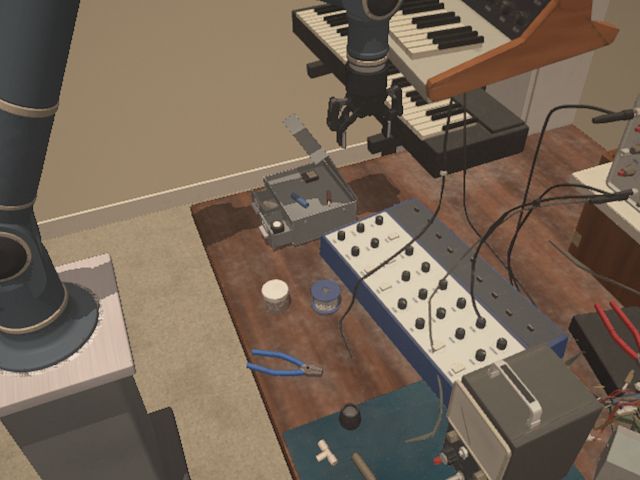

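The scene view shows the chest around (285,215), with both drawers out and the lid up. The jar is at (292,302), the spool at (341,293) and the cutters at (330,370). In the side view the chest is around (305,205). I'll enlarge both.

```bash
python3 - <<'E'
import cv2,numpy as np
a=cv2.imread("pics/scene0.png")[115:270,210:350];b=cv2.imread("pics/side0.png")[105:260,240:365]
f=lambda i,w:cv2.resize(i,(w,600),interpolation=cv2.INTER_CUBIC)
A=cv2.resize(a,None,fx=2.85*1.0,fy=2.85,interpolation=cv2.INTER_CUBIC);B=cv2.resize(b,None,fx=2.85,fy=2.85,interpolation=cv2.INTER_CUBIC)
o=np.hstack([A,B]);print(o.shape,A.shape);cv2.imwrite("pics/crop0.png",o)
E
```

```text
(442, 755, 3) (442, 399, 3)
```

View pics/crop0.png

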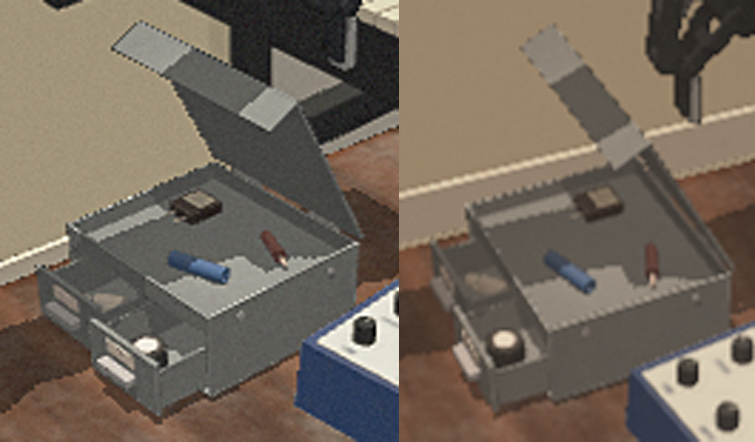

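Crop positions, as crop pixels in scene and then side (side minus the 399 offset):
- Front-left rim corner: (67,227) and (67,207)
- Front-right rim corner: (209,320) and (149,331)
- Back-right rim corner: (357,242) and (332,273)
- Apron: a strip from (140,22) to (298,95) in scene, and from (154,25) to (251,140) in side

Next I triangulate these.

```bash
cat > h.py <<'E'
import numpy as np
from rig import cams
K={n:cams.get_calibration(n) for n in("scene","side")}
def ray(n,u,v,c=None):
    c=c or K[n];E=c["extrinsics"]
    d=E[:3,:3]@np.array([(u-c["cx"])/c["fx"],-(v-c["cy"])/c["fy"],-1]);return E[:3,3],d/np.linalg.norm(d)
def plane(n,u,v,z,c=None):
    o,d=ray(n,u,v,c);return o+d*(z-o[2])/d[2]
def tri(rs):
    A=sum(np.eye(3)-np.outer(d,d) for o,d in rs);b=sum((np.eye(3)-np.outer(d,d))@o for o,d in rs)
    return np.linalg.solve(A,b)
E
python3 - <<'E'
from h import *
np.set_printoptions(precision=3,suppress=True)
P={"rimFL":((67,227),(67,207),.08),"rimFR":((209,320),(149,331),.08),"rimBR":((357,242),(332,273),.08),
"dRtopL":((92,318),(54,336),.057),"dRtopR":((160,363),(96,380),.057),"dLtopL":((40,268),(33,248),.057),"barR":((118,373),(68,366),.032),"barL":((63,315),(45,294),.032),
"lidL":((140,22),(154,25),.2),"lidR":((298,95),(251,140),.2),"aprL":((112,45),(122,48),.2),"aprR":((270,130),(216,167),.2)}
for k,(a,b,z) in P.items():
    a=np.array(a)/2.85+[210,115];b=np.array(b)/2.85+[240,105]
    print(k,tri([ray("scene",*a),ray("side",*b)]),plane("scene",*a,z),plane("side",*b,z))
# bystanders
print("jar",plane("scene",292,293,.049),plane("side",275,288,.049),"spool",plane("scene",341,285,.04),plane("side",325,290,.04))
E
```

```text
rimFL [0.514 0.179 0.078] [0.512 0.173 0.08 ] [0.513 0.178 0.08 ]
rimFR [0.522 0.01  0.08 ] [0.521 0.008 0.08 ] [0.522 0.013 0.08 ]
rimBR [0.672 0.021 0.078] [0.67  0.018 0.08 ] [0.672 0.021 0.08 ]
dRtopL [0.458 0.05  0.078] [0.476 0.089 0.057] [0.463 0.06  0.057]
dRtopR [ 0.474 -0.001  0.066] [0.483 0.014 0.057] [0.476 0.002 0.057]
dLtopL [0.478 0.161 0.062] [0.482 0.169 0.057] [0.48  0.168 0.057]
barR [0.468 0.046 0.037] [0.471 0.051 0.032] [0.469 0.052 0.032]
barL [0.477 0.133 0.036] [0.48  0.137 0.032] [0.478 0.139 0.032]
lidL [0.597 0.185 0.22 ] [0.621 0.221 0.2  ] [0.607 0.217 0.2  ]
lidR [0.604 0.013 0.225] [0.636 0.05  0.2  ] [0.617 0.046 0.2  ]
aprL [0.569 0.181 0.21 ] [0.581 0.2   0.2  ] [0.573 0.196 0.2  ]
aprR [0.578 0.011 0.209] [0.588 0.022 0.2  ] [0.583 0.025 0.2  ]
jar [ 0.437 -0.126  0.049] [ 0.436 -0.124  0.049] spool [ 0.525 -0.159  0.04 ] [ 0.525 -0.158  0.04 ]
```

```bash
python3 -m crank '[{"travel":[-0.4,0,0],"rotation":[0,0,0]},{"travel":[0,-0.3,0],"rotation":[0,0,0]},{"travel":[0,-0.3,0],"rotation":[0,0,0]},{"travel":[0,-0.3,0],"rotation":[0,0,0]},{"travel":[0,-0.3,0],"rotation":[0,0,0]},{"travel":[0,-0.3,0],"rotation":[0,0,0]},{"travel":[0,-0.1,0],"rotation":[0,0,0]},{"travel":[0.37,0,0],"rotation":[0,0,0]},{"travel":[0.37,0,0],"rotation":[0,0,0]},{"travel":[0,0,0],"rotation":[0,0,-0.07]}]' 1 40
```

```text
time: 1.35
eef_pos: [0.4354, 0.0557, 0.2315]
tcp_rot: [0.684, 0.73, 0.001, -0.0]
ft_force: [-0.7, -0.9, 1.2]
grip_width: -0.004
gripper_force: 0.0
```

```bash
python3 -m crank '[{"travel":[-0.04,-0.02,0.28],"rotation":[0,0,0]},{"travel":[0,0,0.28],"rotation":[0,0,0]},{"travel":[0,0,0.28],"rotation":[0,0,0]},{"travel":[0,0,0.28],"rotation":[0,0,0]},{"travel":[0,0,0.2],"rotation":[0,0,0]},{"travel":[0,0,0.07],"rotation":[0,0,0]},{"travel":[0,0,0],"rotation":[0,0,0]}]' 1 40; python3 - <<'E'
from rig import cams
import cv2,numpy as np
a=cams.get_image("scene")[150:300,195:345];b=cams.get_image("side")[130:280,235:360]
o=np.hstack([a,b])[:,:,::-1];cv2.imwrite("pics/c1.png",cv2.resize(o,None,fx=2.9,fy=2.9,interpolation=cv2.INTER_CUBIC))
E
```

```text
time: 2.22
eef_pos: [0.4327, 0.0451, 0.0226]
tcp_rot: [0.687, 0.726, -0.0, -0.0]
ft_force: [0.1, 0.3, 0.4]
grip_width: 0.002
gripper_force: 0.0
```

View pics/c1.png

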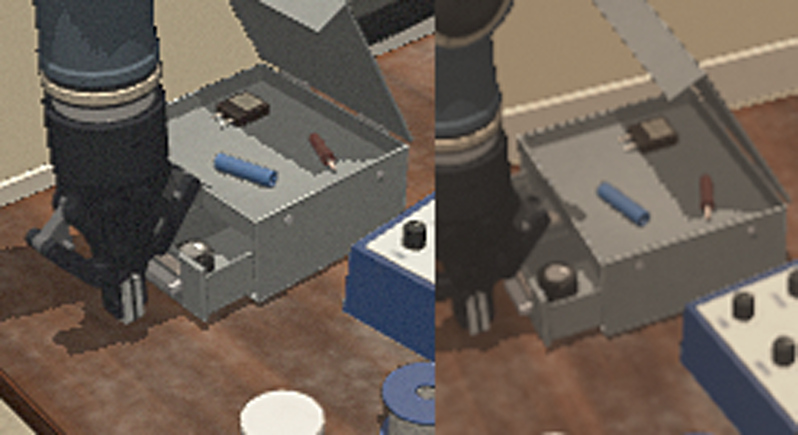

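The knuckles stick out about 50 mm along the closing line, towards the drawer at crop (185,190). The tip at (130,320) is clear of the bar. I'll turn the tool 90° so the knuckles lie along the chest's y.

```bash
python3 -m crank '[{"travel":[0,0,0],"rotation":[0,0,0.222]},{"travel":[0,0,0],"rotation":[0,0,0.222]},{"travel":[0,0,0],"rotation":[0,0,0.222]},{"travel":[0,0,0],"rotation":[0,0,0.222]},{"travel":[0,0,0],"rotation":[0,0,0.222]},{"travel":[0,0,0],"rotation":[0,0,0.222]},{"travel":[0,0,0],"rotation":[0,0,0.222]},{"travel":[0,0,0],"rotation":[0,0,0.222]},{"travel":[0,0,0],"rotation":[0,0,0.222]},{"travel":[0,-0.02,0],"rotation":[0,0,0]}]'; python3 -m crank '[{"travel":[0.05,0,0],"rotation":[0,0,0]},{"travel":[0.05,0,0],"rotation":[0,0,0]},{"travel":[0.04,0,0],"rotation":[0,0,0]},{"travel":[0,0,0],"rotation":[0,0,0]}]'
```

```text
time: 3.58
eef_pos: [0.4331, 0.0483, 0.0239]
tcp_rot: [1.0, 0.029, 0.001, -0.0]
ft_force: [-0.4, 0.6, 1.3]
grip_width: -0.001
gripper_force: 0.0
time: 4.08
eef_pos: [0.4538, 0.049, 0.0228]
tcp_rot: [1.0, 0.028, 0.0, 0.0]
ft_force: [-0.5, -0.1, -0.5]
grip_width: 0.001
gripper_force: 0.0
```

```bash
python3 -m crank '[{"travel":[0.03,0,0],"rotation":[0,0,0]},{"travel":[0.03,0,0],"rotation":[0,0,0]},{"travel":[0.03,0,0],"rotation":[0,0,0]},{"travel":[0.03,0,0],"rotation":[0,0,0]}]';python3 -m crank '[{"travel":[0.03,0,0],"rotation":[0,0,0]},{"travel":[0.03,0,0],"rotation":[0,0,0]},{"travel":[0.03,0,0],"rotation":[0,0,0]},{"travel":[0.02,0,0],"rotation":[0,0,0]},{"travel":[0,0,0],"rotation":[0,0,0]}]'
```

```text
time: 4.58
eef_pos: [0.471, 0.0499, 0.0226]
tcp_rot: [1.0, 0.028, -0.0, 0.0]
ft_force: [-1.1, -1.3, -0.7]
grip_width: -0.0
gripper_force: 0.8
time: 5.2
eef_pos: [0.4884, 0.0513, 0.023]
tcp_rot: [1.0, 0.028, 0.001, -0.0]
ft_force: [0.2, 0.3, -0.3]
grip_width: -0.0
gripper_force: 0.1
```

```bash
python3 -m crank '[{"travel":[0.02,0,0],"rotation":[0,0,0]},{"travel":[0.02,0,0],"rotation":[0,0,0]}]';python3 -m crank '[{"travel":[0.014,0,0],"rotation":[0,0,0]},{"travel":[0,0,0],"rotation":[0,0,0]}]'; python3 - <<'E'
from rig import cams
import cv2,numpy as np
a=cams.get_image("scene")[150:300,195:345];b=cams.get_image("side")[130:280,235:360]
o=np.hstack([a,b])[:,:,::-1];cv2.imwrite("pics/c2.png",cv2.resize(o,None,fx=2.9,fy=2.9,interpolation=cv2.INTER_CUBIC))
E
```

```text
time: 5.45
eef_pos: [0.4938, 0.0516, 0.023]
tcp_rot: [1.0, 0.028, 0.0, -0.0]
ft_force: [-2.1, -1.0, 1.4]
grip_width: 0.002
gripper_force: 0.8
time: 5.7
eef_pos: [0.4963, 0.0517, 0.0229]
tcp_rot: [1.0, 0.028, 0.001, -0.0]
ft_force: [-0.3, 0.6, 0.1]
grip_width: 0.002
gripper_force: 0.2
```

View pics/c2.png

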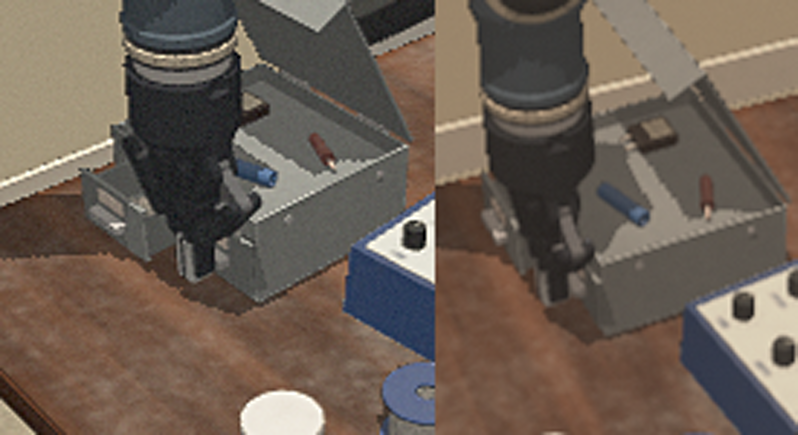

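The right drawer is nearly home, with its front at crop (240,250) almost flush. The chest hasn't moved: its rim corner is still at (257,217). I'll finish in small steps.

```bash
for i in 1; do python3 -m crank '[{"travel":[0.01,0,0],"rotation":[0,0,0]},{"travel":[0,0,0],"rotation":[0,0,0]}]' | grep -E "eef|ft"; python3 -m crank '[{"travel":[0.01,0,0],"rotation":[0,0,0]},{"travel":[0,0,0],"rotation":[0,0,0]}]'| grep -E "eef|ft"; python3 -m crank '[{"travel":[0.01,0,0],"rotation":[0,0,0]},{"travel":[0,0,0],"rotation":[0,0,0]}]'| grep -E "eef|ft";done
```

```text
eef_pos: [0.4971, 0.0516, 0.0228]
ft_force: [-1.3, -0.6, 0.5]
eef_pos: [0.4987, 0.0517, 0.0228]
ft_force: [-1.0, 0.4, 0.1]
eef_pos: [0.4994, 0.0517, 0.0227]
ft_force: [-4.1, -0.0, 3.1]
```

```bash
python3 -m crank '[{"travel":[0.006,0,0],"rotation":[0,0,0]},{"travel":[0,0,0],"rotation":[0,0,0]}]' | grep -E "eef|ft"; python3 -m crank '[{"travel":[0.005,0,0],"rotation":[0,0,0]},{"travel":[0,0,0],"rotation":[0,0,0]}]'| grep -E "eef|ft"
```

```text
eef_pos: [0.4995, 0.0517, 0.0226]
ft_force: [-6.2, 0.0, 4.8]
eef_pos: [0.4994, 0.0517, 0.0225]
ft_force: [-6.6, -0.5, 6.0]
```

```bash
python3 -m crank '[{"travel":[-0.2,0,0],"rotation":[0,0,0]},{"travel":[-0.2,0,0],"rotation":[0,0,0]},{"travel":[0,-0.28,0],"rotation":[0,0,0]},{"travel":[0,-0.27,0],"rotation":[0,0,0]},{"travel":[0,0,0],"rotation":[0,0,0]}]' | grep -E "eef|ft|rot"
```

```text
eef_pos: [0.4387, 0.1346, 0.0231]
tcp_rot: [1.0, 0.031, 0.002, -0.001]
ft_force: [0.2, 0.1, -0.2]
```

```bash
python3 -m crank '[{"travel":[0.06,0.015,0],"rotation":[0,0,0]},{"travel":[0.06,0,0],"rotation":[0,0,0]},{"travel":[0.03,0,0],"rotation":[0,0,0]},{"travel":[0.03,0,0],"rotation":[0,0,0]},{"travel":[0.03,0,0],"rotation":[0,0,0]},{"travel":[0.03,0,0],"rotation":[0,0,0]},{"travel":[0.03,0,0],"rotation":[0,0,0]},{"travel":[0.03,0,0],"rotation":[0,0,0]},{"travel":[0.03,0,0],"rotation":[0,0,0]},{"travel":[0,0,0],"rotation":[0,0,0]}]' | grep -E "eef|ft|rot"; python3 -m crank '[{"travel":[0.015,0,0],"rotation":[0,0,0]},{"travel":[0,0,0],"rotation":[0,0,0]}]' | grep -E "eef|ft"; python3 -m crank '[{"travel":[0.01,0,0],"rotation":[0,0,0]},{"travel":[0,0,0],"rotation":[0,0,0]}]'| grep -E "eef|ft"
```

```text
eef_pos: [0.4878, 0.1318, 0.023]
tcp_rot: [1.0, 0.028, 0.001, -0.0]
ft_force: [-0.5, -0.2, -0.2]
eef_pos: [0.4895, 0.1319, 0.023]
ft_force: [-0.5, 0.5, 0.2]
eef_pos: [0.4907, 0.1319, 0.0229]
ft_force: [-1.3, 0.2, 0.6]
```

```bash
python3 -m crank '[{"travel":[0.015,0,0],"rotation":[0,0,0]},{"travel":[0,0,0],"rotation":[0,0,0]}]' | grep -E "eef|ft"; python3 -m crank '[{"travel":[0.01,0,0],"rotation":[0,0,0]},{"travel":[0,0,0],"rotation":[0,0,0]}]'| grep -E "eef|ft"; python3 -m crank '[{"travel":[0.01,0,0],"rotation":[0,0,0]},{"travel":[0,0,0],"rotation":[0,0,0]}]'| grep -E "eef|ft"
```

```text
eef_pos: [0.4931, 0.1319, 0.0228]
ft_force: [-1.5, 0.3, 0.3]
eef_pos: [0.4945, 0.1319, 0.0228]
ft_force: [-1.5, 1.3, 0.9]
eef_pos: [0.4955, 0.1319, 0.0228]
ft_force: [-1.9, 2.2, 2.0]
```

```bash
python3 -m crank '[{"travel":[0.01,0,0],"rotation":[0,0,0]},{"travel":[0,0,0],"rotation":[0,0,0]}]'| grep -E "eef|ft"; python3 -m crank '[{"travel":[0.007,0,0],"rotation":[0,0,0]},{"travel":[0,0,0],"rotation":[0,0,0]}]'| grep -E "eef|ft"
```

```text
eef_pos: [0.4955, 0.1318, 0.0226]
ft_force: [-6.0, 0.5, 4.7]
eef_pos: [0.4955, 0.1318, 0.0225]
ft_force: [-7.7, 0.5, 6.6]
```

```bash
python3 -m crank '[{"travel":[-0.2,0,0],"rotation":[0,0,0]},{"travel":[-0.2,0.05,0],"rotation":[0,0,0]},{"travel":[0,0.15,-0.28],"rotation":[0,0,0]},{"travel":[0,0,-0.28],"rotation":[0,0,0]},{"travel":[0,0,-0.28],"rotation":[0,0,0]},{"travel":[0,0,-0.28],"rotation":[0,0,0]},{"travel":[0,0,-0.28],"rotation":[0,0,0]},{"travel":[0,0,-0.05],"rotation":[0,0,0]},{"travel":[0,0,0],"rotation":[0,0,0]}]' | grep -E "eef|ft|rot"; python3 - <<'E'
from rig import cams
from h import *
import cv2
np.set_printoptions(precision=3,suppress=True)
a=cams.get_image("scene")[100:270,195:345];b=cams.get_image("side")[100:270,235:360]
o=np.hstack([a,b])[:,:,::-1];cv2.imwrite("pics/c3.png",cv2.resize(o,None,fx=2.9,fy=2.9,interpolation=cv2.INTER_CUBIC))
print(tri([ray("scene",393,170),ray("side",444,174)]),tri([ray("scene",202,80),ray("side",295,36)]))
E
```

```text
eef_pos: [0.4405, 0.0985, 0.2404]
tcp_rot: [1.0, 0.028, 0.001, -0.0]
ft_force: [0.2, 0.2, -0.1]
[0.922 0.074 0.042] [0.837 0.867 0.07 ]
```

View pics/c3.png

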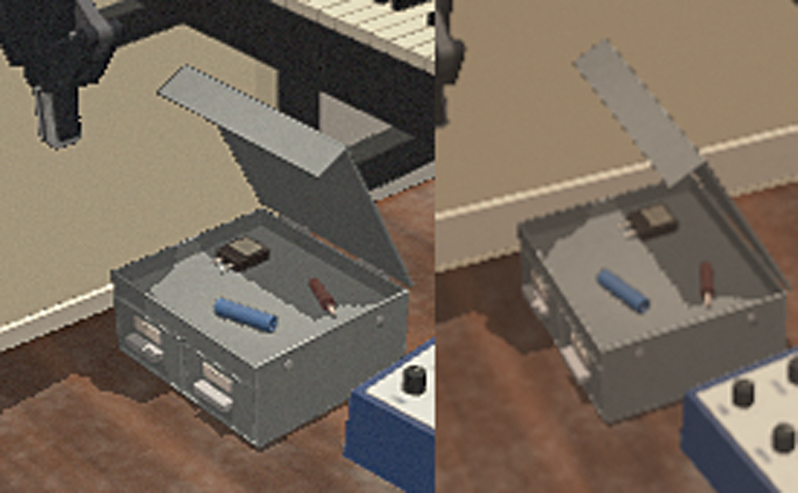

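Both drawers look flush with the front: the pulls are at crop (145,345) and (213,393), with no drawer sides showing. The lid edge runs from (185,66) to (345,153). Now I'll go over the lid.

```bash
python3 -m crank '[{"travel":[0.28,0.06,0],"rotation":[0,0,0]},{"travel":[0.28,0,0],"rotation":[0,0,0]},{"travel":[0.28,0,0],"rotation":[0,0,0]},{"travel":[0.28,0,0],"rotation":[0,0,0]},{"travel":[0.28,0,0],"rotation":[0,0,0]},{"travel":[0,0,0],"rotation":[0,0,0]},{"travel":[0,0,0.17],"rotation":[0,0,0]},{"travel":[0,0,0],"rotation":[0,0,0]}]' | grep -E "eef|ft|rot"
```

```text
eef_pos: [0.6477, 0.1013, 0.2116]
tcp_rot: [1.0, 0.028, -0.003, 0.001]
ft_force: [0.0, -0.1, -0.2]
```

```bash
python3 -m crank '[{"travel":[-0.1,0,0],"rotation":[0,0,0]},{"travel":[-0.08,0,0],"rotation":[0,0,0]},{"travel":[-0.06,0,0.035],"rotation":[0,0,0]},{"travel":[-0.06,0,0.035],"rotation":[0,0,0]},{"travel":[-0.06,0,0.035],"rotation":[0,0,0]}]' | grep -E "eef|ft|rot"; python3 -m crank '[{"travel":[-0.047,0,0.043],"rotation":[0,0,0]},{"travel":[-0.047,0,0.043],"rotation":[0,0,0]},{"travel":[-0.047,0,0.043],"rotation":[0,0,0]},{"travel":[0,0,0],"rotation":[0,0,0]}]' | grep -E "eef|ft|rot"
```

```text
eef_pos: [0.5961, 0.0986, 0.199]
tcp_rot: [1.0, 0.028, 0.0, -0.0]
ft_force: [0.6, 0.0, 0.2]
eef_pos: [0.5741, 0.0972, 0.1788]
tcp_rot: [1.0, 0.028, -0.001, 0.0]
ft_force: [-0.2, 0.0, 0.5]
```

```bash
python3 - <<'E'
from rig import cams
import cv2,numpy as np
a=cams.get_image("scene")[100:270,195:345];b=cams.get_image("side")[100:270,235:360]
o=np.hstack([a,b])[:,:,::-1];cv2.imwrite("pics/c4.png",cv2.resize(o,None,fx=2.9,fy=2.9,interpolation=cv2.INTER_CUBIC))
E
```

```text
(no output)
```

View pics/c4.png

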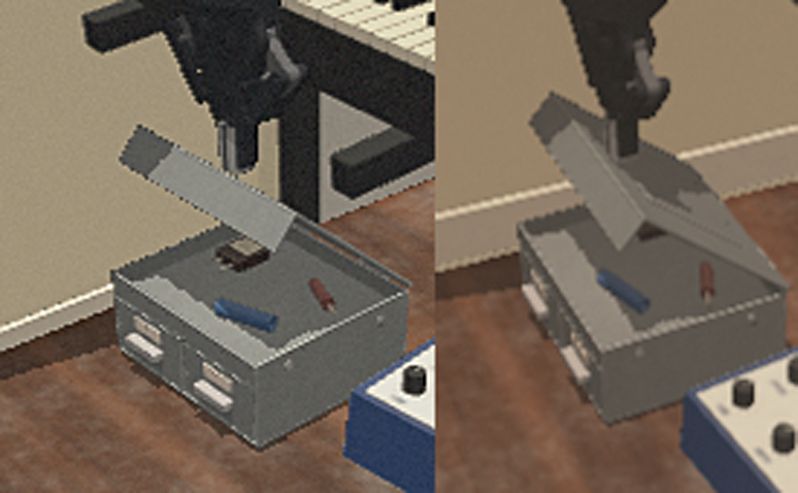

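The lid is following the fingertip, now about 0.7 rad open, and the chest hasn't moved. Continuing down the arc.

```bash
python3 -m crank '[{"travel":[-0.042,0,0.062],"rotation":[0,0,0]},{"travel":[-0.042,0,0.062],"rotation":[0,0,0]},{"travel":[-0.042,0,0.062],"rotation":[0,0,0]},{"travel":[-0.027,0,0.058],"rotation":[0,0,0]},{"travel":[-0.027,0,0.058],"rotation":[0,0,0]},{"travel":[-0.027,0,0.058],"rotation":[0,0,0]},{"travel":[-0.011,0,0.047],"rotation":[0,0,0]},{"travel":[-0.011,0,0.047],"rotation":[0,0,0]},{"travel":[-0.011,0,0.047],"rotation":[0,0,0]},{"travel":[0,0,0],"rotation":[0,0,0]}]' | grep -E "eef|ft|rot"; python3 -m crank '[{"travel":[0,0,0.03],"rotation":[0,0,0]},{"travel":[0,0,0.03],"rotation":[0,0,0]},{"travel":[0,0,0.02],"rotation":[0,0,0]},{"travel":[0,0,0.02],"rotation":[0,0,0]},{"travel":[0,0,0],"rotation":[0,0,0]}]' | grep -E "eef|ft|rot"
```

```text
eef_pos: [0.5389, 0.0951, 0.1039]
tcp_rot: [1.0, 0.028, -0.001, 0.0]
ft_force: [-0.2, -0.2, -0.4]
eef_pos: [0.5393, 0.0952, 0.0893]
tcp_rot: [1.0, 0.028, -0.0, 0.0]
ft_force: [0.0, -0.5, -0.2]
```

```bash
python3 -m crank '[{"travel":[0,0,0.02],"rotation":[0,0,0]},{"travel":[0,0,0],"rotation":[0,0,0]}]' | grep -E "eef|ft"; python3 -m crank '[{"travel":[0,0,0.014],"rotation":[0,0,0]},{"travel":[0,0,0],"rotation":[0,0,0]}]' | grep -E "eef|ft"; python3 -m crank '[{"travel":[0,0,0.01],"rotation":[0,0,0]},{"travel":[0,0,0],"rotation":[0,0,0]}]' | grep -E "eef|ft"
```

```text
eef_pos: [0.5393, 0.0953, 0.0864]
ft_force: [-0.7, -0.6, 0.8]
eef_pos: [0.5393, 0.0952, 0.0844]
ft_force: [-0.3, 0.3, 0.0]
eef_pos: [0.5394, 0.0952, 0.084]
ft_force: [-3.3, -0.5, 8.4]
```

```bash
python3 -m crank '[{"travel":[0,0,0.006],"rotation":[0,0,0]},{"travel":[0,0,0],"rotation":[0,0,0]}]' | grep -E "eef|ft"; python3 -m crank '[{"travel":[0,0,-0.1],"rotation":[0,0,0]},{"travel":[0,0,-0.3],"rotation":[0,0,0]},{"travel":[0,0,-0.3],"rotation":[0,0,0]},{"travel":[-0.3,0,-0.3],"rotation":[0,0,0]},{"travel":[-0.3,0,0],"rotation":[0,0,0]},{"travel":[0,0,0],"rotation":[0,0,0]}]' | grep -E "eef|ft|time"; python3 - <<'E'
from rig import cams
import cv2,numpy as np
a=cams.get_image("scene")[130:340,195:375];b=cams.get_image("side")[130:340,235:355]
o=np.hstack([a,b])[:,:,::-1];cv2.imwrite("pics/c5.png",cv2.resize(o,None,fx=2.65,fy=2.65,interpolation=cv2.INTER_CUBIC))
E
```

```text
eef_pos: [0.5394, 0.0953, 0.0839]
ft_force: [-4.9, -0.0, 15.1]
time: 17.75
eef_pos: [0.4477, 0.09, 0.2318]
ft_force: [0.0, 0.4, -0.2]
```

View pics/c5.png

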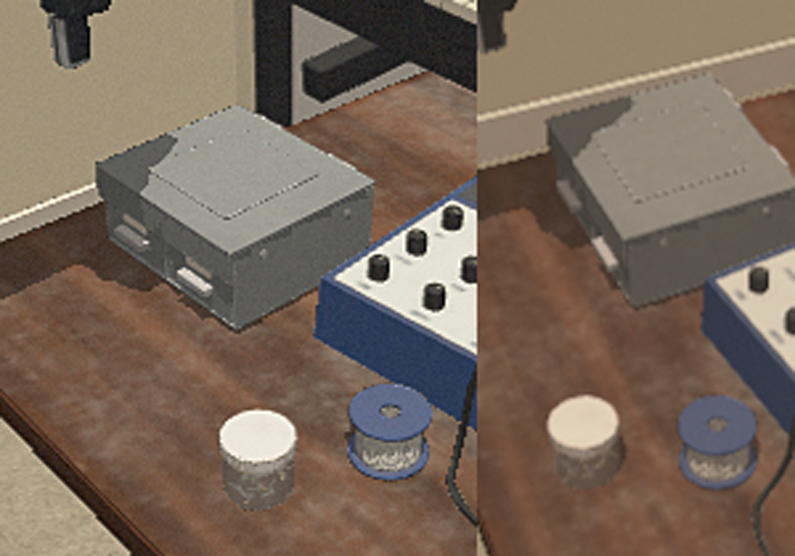

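The lid is level and shut, with its corners at crop (97,162), (232,250) and (373,182). Both drawers are home, the jar (258,440) and spool (390,410) haven't moved, and the arm is clear.

```bash
python3 -c "
from rig import workorder
print(workorder.sign_off())"
```

```text
the job is handed in; nothing more can be done
None
```

I pushed both drawers home and then pressed the lid fully shut; in the pictures the chest, jar and spool look unmoved, and the job was handed in at about 18 s (the sign-off gave no verdict).

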